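Reset the tripped dust extractor

ROBOT

A 7-joint arm with a two-finger parallel gripper is mounted at the origin on the work surface. World frame = base frame: x ahead of the robot, y to its left, z up, the work surface at z = 0. Lengths are in m, angles in rad, forces in N, time in s.
With the tool pointing down it reaches from about 0.425 to 1.025 m from the base axis. Payload 3.6 kg.
Tool frame: the origin (TCP) lies on the centre line of the jaws, within the pads' length; the fingertips stand 17 mm ahead of it and the grasp point (between the pads) lies 2 mm behind it (env.tcp_to_tips is the distance from the TCP to the fingertips, in m); z points along the fingers, y is the direction in which the jaws open and shut (so a half turn about z gives the same grasp; the last joint's range is limited). The gripper opens to 85 mm and grips with 20 to 120 N. Pads are 22 mm wide; open, the fingers measure 114 mm over their backs; the gripper's body (76 mm by 85 mm) begins 54 mm behind the grasp point. The pads swing forward as they close: fully open they stand 13 mm farther back than shut.
Start: joints at [1.165, 0.591, 0.048, 1.609, -0.033, 0.943, -0.034], TCP at [0.222, -0.69, 0.248] pointing down, gripper open.
Joint ranges: [-2.69, 2.69], [-0.47, 2.24], [-1.27, 1.36], [0.19, 2.51], [-1.53, 4.68], [0.08, 2.07], [-3.09, 3.09]. Speed limits (rad/s): [2.57, 2.57, 3.14, 3.14, 3.14, 3.14, 3.14].

INTERFACE

Orientations are given as [roll, pitch, yaw] about the fixed x, y, z axes, in that order (R = Rz(yaw) Ry(pitch) Rx(roll)).
In Python, from station import env gives the robot as it stands.
- The arm moves only by the shell command python3 -m jog 'ROWS' [FORCE]. ROWS is JSON, a list of rows, each a list of 3 entries, a list of its own where there are three numbers: the shift along the tool's x, y, z in cm, then the turn about the tool's z in rad, then the closure, from 0 (fully open) to 1 (shut). A call has 1 to 10 rows; each row is the pose to reach, as a shift and turn from the pose commanded when the call began, along the tool's axes at that moment; what a row does not reach only later rows make up. A row lasts 1/8 s, in which the tool goes at most 62.5 mm and 10.7 degrees, less where a joint would pass 70% of its speed; a pose out of reach is approached as far as the arm can. A call with a gripper value outside its range is refused whole. The fingers move at their own pace and stop on an object; FORCE is the grip in N (left out, the last holds). Time passes only in rows, so rows that repeat a pose let the fingers close. It gives the time, the measured TCP pose, the force and the opening at its end, in the units of the state.
- env.observe(): the state, without advancing time (a new reading comes with each control period).
- env.camera(name): name is "scene" or "top" or "wrist"; returns a dict with "image" (384x512x3 uint8, red, green, blue), "range_z" (384x512 float32, m along the optical axis (not along the pixel's ray), 0 where there is no reading), "camera_matrix" (3x3 intrinsics, pixels), "R" (3x3) and "t" (3): a world point X has camera coordinates R X + t; the wrist camera has in their place "tool_from_camera" (4x4, takes a point from camera to tool coordinates, whose origin is the TCP and whose axes are the flange's). Camera axes: x right, y down, z forward; pixel columns grow to the right and rows downward; lengths in m; the calibration is good to about 2 mm. The wrist camera is an equidistant fisheye: a pixel r from the principal point sees the ray r / f radians off the axis. A picture is of the moment at which its call begins: read the wrist's pose just before it.
- env.close_job(): hands the job in, once; it reports no verdict.
The state is a dict: "time_s": time; "joints": joint angles; "qd": joint speeds; "joint_efforts": joint torques, N m; "eef_pos": TCP position; "ee_rot": TCP orientation; "contact_force": force on the tool from outside, world axes, zero at the start; "torque": the same for the moment, N m; "grip_width": opening from 0.0 (shut) to 1.0 (fully open).
Only numpy, scipy, OpenCV 4.12 (cv2) and the standard library are available. Lean on these libraries where they do the work, as an engineer would, in place of code of your own. Each camera call takes 0.05 s, during which the arm holds its last target.

TASK

The bench dust extractor has tripped and someone has left the steel block over its reset key. With the fingertips, push the block along the tray, without lifting it, until it rests flat against the end lip farther from the square well; then reach into the round well, press the sunken reset key fully down for about a second and let it come back up. Do not press the key in the square well and do not disturb the other things on the bench.

Things in the scene. Friction and masses are not known exactly. Their poses are not given: they have to be found in the camera images.
- unit: white extractor control unit, fixed: box 130 mm deep (x), 280 long (y), 60 tall. Origin: centre of underside, z up; -x side has a black knob and vents. Its flat top is a tray with a lip 5 mm high all round (inner faces at x +-60, y +-135 mm). Two wells, 26 mm deep, lie in the top at x = 0: the round one at y = -10, the square one at y = -88 mm. Beyond them to the +y end lip the tray is empty.
- round_well (a point): centre of the mouth of the round well (50 mm across), level with the tray top; the steel block hides most or all of it at the start. Axes as the unit's.
- square_well (a point): centre of the mouth of the square well (48 x 48 mm), level with the tray top, with the stop key in it: not to be pressed. Axes as the unit's.
- far_lip (a point): middle of the inner foot of the end lip at the +y end of the tray, level with the tray top, against which the block is to be pushed. Axes as the unit's.
- reset_key_top (a point): centre of the top of the reset key, a round grey cap 24 mm across in the middle of the round well, 18 mm below the tray top when up. Axes as the unit's.
- reset_key (a joint): travel of the reset key, m: 0 up, 0.006 fully down (24 mm below the tray top, 2 mm above the well floor). Sprung: 1.5 N to start, about 5 N at the bottom, then a hard stop; it comes up by itself when released.
- stop_key (a joint): travel of the stop key, a square grey cap 22 mm wide in the middle of the square well, sunk and sprung alike, m: 0 up, 0.006 fully down.
- block_centre (a point): centre of the loose steel bench block, 60 x 60 x 20 mm, edges along its x and y, about 0.5 kg, lying flat on the tray over the round well, up to about 11 mm off the well's centre and turned up to 0.3 rad against the unit. It slides on the tray when pushed with a few newtons.
- jar: bystander, loose: closed glass jar with metal lid, 52 mm across, 75 mm tall, on the bench by the front (-x) side of the unit; leave alone. Origin: underside centre.
- tin: bystander, loose: flat round aluminium tin, 42 mm across, 28 mm tall, on the bench by the front side of the unit; leave alone. Origin: underside centre.
- mandrel: bystander, loose: wooden ring cone, standing, 56 mm across the foot, 100 mm tall, behind the unit; leave alone. Origin: underside centre.
- file_cup: bystander, loose: white square cup 70 mm wide holding files, 183 mm tall overall; leave alone. Origin: underside centre.
- hammer: bystander, loose: hammer lying on the bench; leave alone. Origin: on it, at bench height.
- brush: bystander, loose: bench brush lying on the bench; leave alone. Origin: on it, at bench height.
- screwdriver: bystander, loose: screwdriver lying on the bench; leave alone. Origin: on it, at bench height.
Mind the look-alikes: they are no part of the job. Leave any blue or red look-alike of the part that bears block_centre alone.

How it is judged:
On the way, in this order (a step that is already met when the one before it is completed fails the run):
1. the block is pushed flat along the tray up to the end lip (y of block_centre in the frame of unit above 0.088 m and z of block_centre in the frame of unit between 0.066 and 0.074 m), for 0.2 s.
2. the reset key is held fully down, the block staying parked (all of step 1 and value of joint reset_key above 0.0048 m), for 0.6 s.
At the end, for the whole second after the job is handed in: The block lies flat and still on the tray, its centre more than 88 mm from the unit's middle towards the +y end (105 mm when square against the lip); the reset key was held at least 4.8 mm of its 6 mm down for 0.6 s after that and is up again (under 1 mm); the stop key is up (all of step 1 and angle between block's own z axis and vertical below 0.05 rad and linear speed of block below 0.02 m/s and value of joint each of reset_key, stop_key below 0.001 m); the robot touches nothing.
It fails at once if the block is lifted more than 10 mm off the tray (z of block_centre in the frame of unit above 0.08 m).
It fails at once if the block is tipped (angle between block's own z axis and vertical above 0.3 rad).
It fails at once if the stop key is pressed (value of joint stop_key above 0.002 m).
It fails at once if a bystander is moved by more than 25 mm (distance of any of jar, tin, mandrel, file_cup, hammer, brush, screwdriver from where it was at the start of the episode above 0.025 m).
It also fails if it takes over 50 s, if anything falls off the work surface, if the arm or the gripper's body presses on something with over 40 N, if the wrist force passes 120 N, or if a joint passes its speed limit or range.

## Working session

There is one attempt and no reset: what is moved stays moved. The work goes in short steps, Python scripts to look and compute and a shell command to move; the robot and the scene stay as the last step left them, time stands still between calls to the robot, and variables do not carry over. Pictures are saved under pics/ and viewed, and the job is handed in when it is done.

```bash
mkdir -p pics; ls
python3 - <<'E'
from station import env
import cv2,numpy as np
print(env.observe())
print(env.tcp_to_tips)
for n in ["scene","top"]:
    c=env.camera(n); cv2.imwrite(f"pics/{n}0.png",c["image"][:,:,::-1])
    np.savez(f"{n}0.npz",**c)
    print(n,c["camera_matrix"],c["R"],c["t"])
c=env.camera("wrist"); cv2.imwrite("pics/wrist0.png",c["image"][:,:,::-1]); print(c["tool_from_camera"],c["camera_matrix"])
E
```

```text
pics
{'time_s': 0.0, 'joints': array([ 1.16551387,  0.59211553,  0.04829045,  1.60985103, -0.033304  ,
        0.94264352, -0.03371416]), 'qd': array([ 3.72801203e-04,  5.39453916e-04, -5.48758323e-04, -1.67977359e-03,
       -1.63377327e-03, -2.67126033e-05, -3.24550420e-04]), 'joint_efforts': array([-1.39941262e-04, -5.48686981e+01,  1.54643856e+00, -1.98122281e+01,
        9.31986346e-03,  8.73273471e-03,  6.61468363e-06]), 'eef_pos': array([ 0.222171  , -0.68929264,  0.24713247]), 'ee_rot': array([-3.13938298e+00,  1.17446349e-04,  3.11853648e-01]), 'contact_force': array([-1.10407064, -0.14281981, -0.15530511]), 'torque': array([-0.04296843,  0.0158534 , -0.01727011]), 'grip_width': 0.9999887909652527}
0.017
scene [[352.61661702   0.         257.59188034]
 [  0.         352.61661702 191.84913391]
 [  0.           0.           1.        ]] [[-0.39358294  0.91918518  0.01382312]
 [ 0.61684017  0.27521224 -0.7374052 ]
 [-0.68161622 -0.28170346 -0.67530918]] [ 0.28373944 -0.20726389  1.78344673]
top [[386.22853804   0.         256.1506009 ]
 [  0.         386.22853804 192.97901793]
 [  0.           0.           1.        ]] [[-0.01151234 -0.99985961 -0.01217512]
 [-0.99712662  0.01239088 -0.07473265]
 [ 0.07487302  0.01127979 -0.99712928]] [-0.08189314  0.48689246  1.1982742 ]
[[-3.31472472e-05 -9.56253409e-01 -2.92539597e-01  7.46169722e-02]
 [ 9.99999805e-01 -2.13907440e-04  5.85912059e-04 -6.32842897e-04]
 [-6.22856800e-04 -2.92539521e-01  9.56253231e-01 -1.26127442e-01]
 [ 0.00000000e+00  0.00000000e+00  0.00000000e+00  1.00000000e+00]] [[297.31863964   0.         261.5595375 ]
 [  0.         297.31863964 189.4684549 ]
 [  0.           0.           1.        ]]
```

View pics/scene0.png

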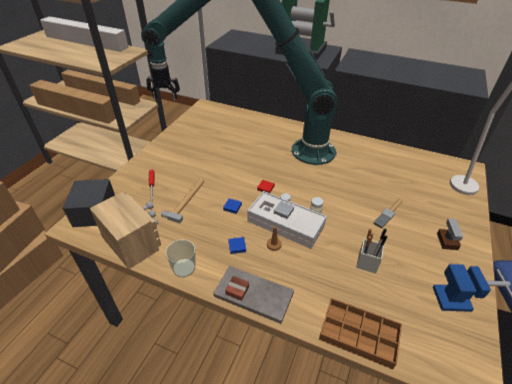

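View pics/top0.png

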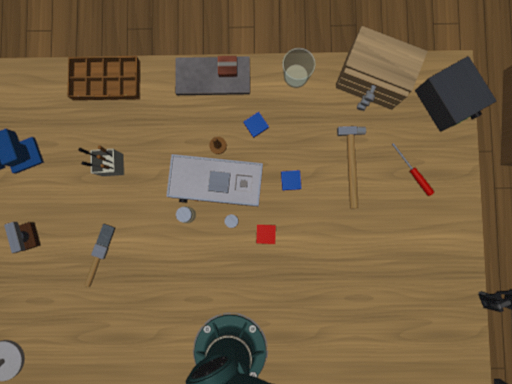

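View pics/wrist0.png

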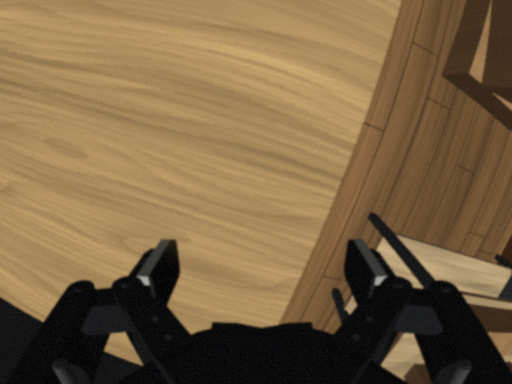

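The top view shows the unit at about (215,180), with the grey block at (219,181), the square well at (243,183) and the empty +y end to the left. The jar (184,214) and tin (231,221) stand in front of it and the mandrel (218,145) behind. I'll measure these next.

```bash
cat > h.py <<'E'
import numpy as np,cv2
def ray(c,u,v,z):
    K=c["camera_matrix"];R=c["R"];t=c["t"]
    d=R.T@np.linalg.inv(K)@np.array([u,v,1.]);o=-R.T@t
    return o+d*(z-o[2])/d[2]
def dep(c,u,v):
    K=c["camera_matrix"];z=c["range_z"][int(v),int(u)]
    p=np.linalg.inv(K)@np.array([u,v,1.])*z
    return c["R"].T@(p-c["t"])
def proj(c,X):
    p=c["camera_matrix"]@(c["R"]@np.asarray(X)+c["t"]);return p[:2]/p[2]
E
python3 - <<'E'
import numpy as np,cv2
from h import *
t=dict(np.load("top0.npz")); s=dict(np.load("scene0.npz"))
cv2.imwrite("pics/topz.png",cv2.resize(t["image"][130:250,140:300,::-1],None,fx=5,fy=5,interpolation=cv2.INTER_CUBIC))
cv2.imwrite("pics/scenez.png",cv2.resize(s["image"][160:280,220:380,::-1],None,fx=5,fy=5,interpolation=cv2.INTER_CUBIC))
for n,(u,v) in dict(tray=(185,180),block=(219,181),sq=(235,175),jar=(184,214),tin=(231,221),mand=(218,145)).items(): print(n,dep(t,u,v).round(4))
E
```

```text
tray [0.5245 0.1275 0.0655]
block [0.5185 0.0224 0.0808]
sq [ 0.5381 -0.0245  0.0637]
jar [0.4211 0.1281 0.0763]
tin [ 0.3988 -0.0086  0.027 ]
mand [0.635  0.0289 0.0447]
```

View pics/topz.png

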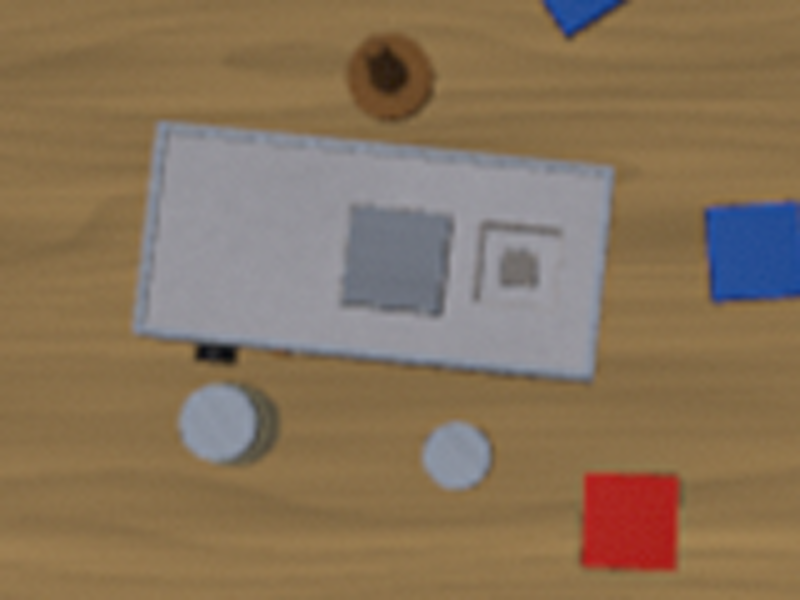

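View pics/scenez.png

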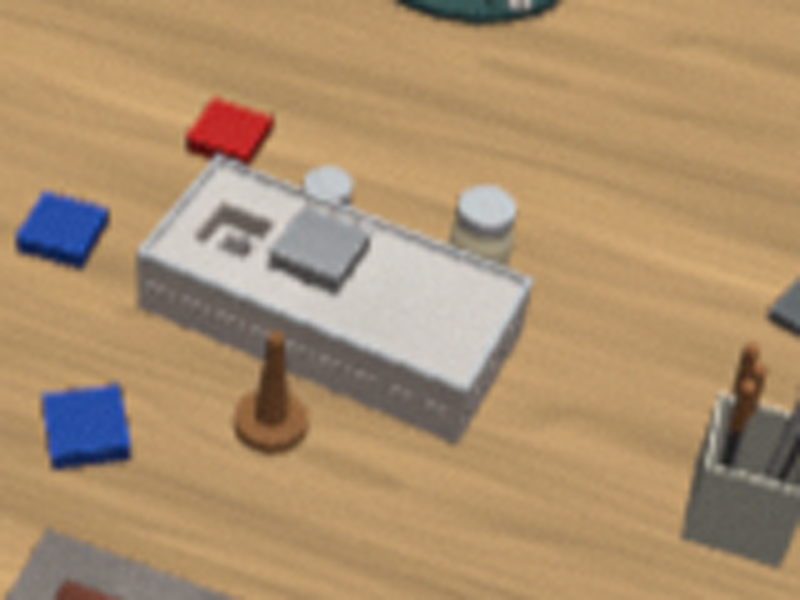

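```bash
cat >> h.py <<'E'
def fitrect(P):
    r=cv2.minAreaRect((np.asarray(P)[:,:2]*1000).astype(np.float32));return r
E
python3 - <<'E'
from h import *
t=dict(np.load("top0.npz")); s=dict(np.load("scene0.npz"))
def z5(x,y,o): return (o[0]+(x+.5)/5-.5, o[1]+(y+.5)/5-.5)
# typed corners
C=[(159,123),(613,167),(593,381),(135,333)]
P=np.array([ray(t,*z5(x,y,(140,130)),0.065) for x,y in C]);print("unit top",P.round(4)); print(P.mean(0),fitrect(P))
B=[(350,205),(454,212),(443,317),(341,307)]
Q=np.array([ray(t,*z5(x,y,(140,130)),0.08) for x,y in B]);print("block top",Q.mean(0),fitrect(Q))
C=[(222,155),(532,283),(470,390),(138,254)]
P2=np.array([ray(s,*z5(x,y,(220,160)),0.065) for x,y in C]);print("unit scene",P2.round(4)); print(P2.mean(0),fitrect(P2))
B=[(307,209),(371,241),(337,281),(272,247)]
Q2=np.array([ray(s,*z5(x,y,(220,160)),0.08) for x,y in B]);print("block scene",Q2.mean(0),fitrect(Q2))
def tri(a,b):
    Pm=lambda c:c["camera_matrix"]@np.c_[c["R"],c["t"]]
    X=cv2.triangulatePoints(Pm(t),Pm(s),np.array(a,float).reshape(2,1),np.array(b,float).reshape(2,1));return (X[:3]/X[3]).ravel()
# block corner order: top image TL=(+x,+y)...
import itertools
Bt=[(350,205),(454,212),(443,317),(341,307)];Bs=[(337,281),(272,247),(307,209),(371,241)]
print("tri block",[tri(z5(*a,(140,130)),z5(*b,(220,160))).round(4) for a,b in zip(Bt,Bs)])
Ct=[(159,123),(613,167),(593,381),(135,333)];Cs=[(470,390),(138,254),(222,155),(532,283)]
print("tri unit",[tri(z5(*a,(140,130)),z5(*b,(220,160))).round(4) for a,b in zip(Ct,Cs)])
E
```

```text
unit top [[ 0.6044  0.1694  0.065 ]
 [ 0.5736 -0.1077  0.065 ]
 [ 0.4435 -0.094   0.065 ]
 [ 0.4759  0.1834  0.065 ]]
[0.52433434 0.03778929 0.065     ] ((523.9314575195312, 37.72978210449219), (279.6219482421875, 130.83395385742188), 83.64970397949219)
block top [0.51669108 0.02252933 0.08      ] ((517.1864013671875, 22.786258697509766), (62.685279846191406, 63.508663177490234), 83.68194580078125)
unit scene [[ 0.4455 -0.09    0.065 ]
 [ 0.4836  0.1841  0.065 ]
 [ 0.6063  0.1708  0.065 ]
 [ 0.5783 -0.1061  0.065 ]]
[0.52845317 0.03968534 0.065     ] ((528.6494140625, 40.07122802734375), (278.2976379394531, 133.83392333984375), 83.0938491821289)
block scene [0.52427069 0.02550747 0.08      ] ((524.3875122070312, 25.578571319580078), (61.383323669433594, 52.003997802734375), 77.05245208740234)
tri block [array([0.5515, 0.05  , 0.0752]), array([ 0.5446, -0.0102,  0.081 ]), array([ 0.4826, -0.0029,  0.0698]), array([0.4905, 0.0571, 0.0654])]
tri unit [array([0.6047, 0.1702, 0.0629]), array([ 0.5743, -0.1078,  0.0605]), array([ 0.4431, -0.0927,  0.0621]), array([0.4766, 0.1842, 0.0585])]
```

```bash
cat >> h.py <<'E'
UC=np.array([.5255,.0385]);UY=-.112
def u2w(x,y): 
    c,s=np.cos(UY),np.sin(UY); return UC+np.array([c*x-s*y,s*x+c*y])
def w2u(p):
    c,s=np.cos(UY),np.sin(UY); d=np.asarray(p)[:2]-UC; return np.array([c*d[0]+s*d[1],-s*d[0]+c*d[1]])
def delta(env,target,yaw):
    from scipy.spatial.transform import Rotation as Ro
    o=env.observe();R=Ro.from_euler('xyz',o['ee_rot']).as_matrix()
    d=R.T@(np.asarray(target)-o['eef_pos'])
    print("t",o['time_s'],"shift cm",(d*100).round(2),"dyaw world",round(yaw-o['ee_rot'][2],3),"(turn = minus that)","j",o['joints'].round(2))
E
python3 - <<'E'
from h import *
from station import env
print(w2u([.519,.0235]))
delta(env,[*u2w(-.003,-.08),.2],1.459)
E
```

```text
[-0.00478278 -0.0156325 ]
t 0.15 shift cm [ 47.63 -52.8    4.83] dyaw world 1.147 (turn = minus that) j [ 1.17  0.59  0.05  1.61 -0.03  0.94 -0.03]
```

```bash
python3 -m jog '[[[4,-4.5,0],0,0.5],[[8,-9,0],0,1],[[12,-13.5,0],-0.1,1],[[16,-18,0],-0.2,1],[[20,-22.5,0],-0.3,1],[[24,-27,0],-0.4,1],[[28,-31,0],-0.5,1]]' 40
python3 - <<'E'
from h import *
from station import env
delta(env,[*u2w(-.003,-.08),.2],1.459)
E
```

```text
time_s: 1.02
eef_pos: [0.3942, -0.307, 0.2483]
ee_rot: [-3.142, -0.0, 0.815]
contact_force: [0.8, -0.4, 0.2]
grip_width: 0.003
t 1.025 shift cm [27.57 -9.56  4.84] dyaw world 0.644 (turn = minus that) j [ 0.69  0.31 -0.14  2.1   0.07  0.73 -0.25]
```

```bash
python3 -m jog '[[[4,-1.5,0],-0.1,1],[[8,-3,0.8],-0.2,1],[[12,-4.5,1.6],-0.3,1],[[16,-6,2.4],-0.4,1],[[20,-7.5,3.2],-0.5,1],[[24,-8.5,4],-0.58,1],[[27.57,-9.56,4.84],-0.644,1],[[27.57,-9.56,4.84],-0.644,1]]'
python3 - <<'E'
from h import *
from station import env
delta(env,[*u2w(-.003,-.08),.2],1.459)
c=env.camera("wrist");cv2.imwrite("pics/w1.png",c["image"][:,:,::-1])
c=env.camera("top");cv2.imwrite("pics/t1.png",cv2.resize(c["image"][130:250,140:300,::-1],None,fx=5,fy=5,interpolation=cv2.INTER_CUBIC))
E
```

```text
time_s: 2.02
eef_pos: [0.5153, -0.0397, 0.1995]
ee_rot: [3.141, -0.002, 1.462]
contact_force: [-0.5, -0.5, 0.3]
grip_width: -0.002
t 2.025 shift cm [-0.11 -0.16 -0.05] dyaw world -0.003 (turn = minus that) j [ 0.25  0.42 -0.34  2.11  0.22  0.65 -0.35]
```

View pics/w1.png

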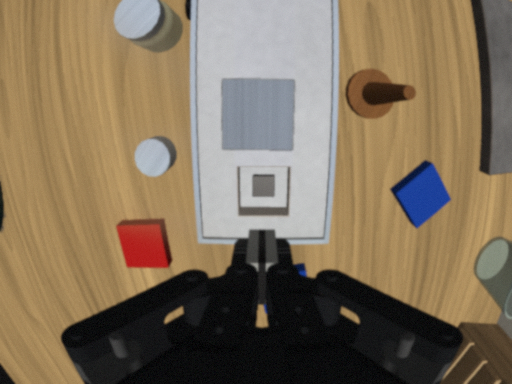

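The wrist view shows the block at about (222–294, 79–150), nearly square to the unit. The square well is at (264,187), and the closed fingertips are at (262,240), in line with the wells. I'll measure from here.

```bash
cat >> h.py <<'E'
def wray(c,o,u,v,z):
    from scipy.spatial.transform import Rotation as Ro
    K=c["camera_matrix"];d=np.array([u-K[0,2],v-K[1,2]])/K[0,0];r=np.hypot(*d)
    k=np.array([*(np.sin(r)*d/r),np.cos(r)]) if r>0 else np.array([0,0,1.])
    T=c["tool_from_camera"];R=Ro.from_euler('xyz',o['ee_rot']).as_matrix()
    w=R@T[:3,:3]@k;p=R@T[:3,3]+o['eef_pos'];return p+w*(z-p[2])/w[2]
E
python3 - <<'E'
from h import *
from station import env
o=env.observe();c=env.camera("wrist")
im=c["image"].astype(int);cv2.imwrite("pics/w1z.png",cv2.resize(c["image"][60:260,180:350,::-1],None,fx=3,fy=3,interpolation=cv2.INTER_CUBIC))
def show(n,pts,z):
    W=np.array([wray(c,o,u,v,z) for u,v in pts]);print(n,W.mean(0).round(4),fitrect(W));return W
show("block",[(221.5,78),(295,78),(294.5,150.5),(222,151)],.08)
W=show("sqwell",[(239,166),(290,166),(288,207),(239,207)],.06)
for n,a in dict(left=[(192,100),(198,230)],right=[(338,100),(329,230)],end=[(198,242),(329,242)]).items():
    P=[wray(c,o,*p,.065) for p in a];print(n,[w2u(p).round(4) for p in P])
E
```

```text
block [0.518  0.0207 0.08  ] ((517.7918090820312, 20.870500564575195), (61.118431091308594, 60.88874053955078), 83.7808837890625)
sqwell [ 0.5152 -0.0475  0.06  ] ((515.1825561523438, -47.472049713134766), (40.02494812011719, 47.63959884643555), 83.4421157836914)
left [array([-0.0638, -0.0051]), array([-0.0653, -0.1289])]
right [array([ 0.0647, -0.0052]), array([ 0.0631, -0.1293])]
end [array([-0.0664, -0.1422]), array([ 0.0643, -0.1426])]
```

View pics/w1z.png

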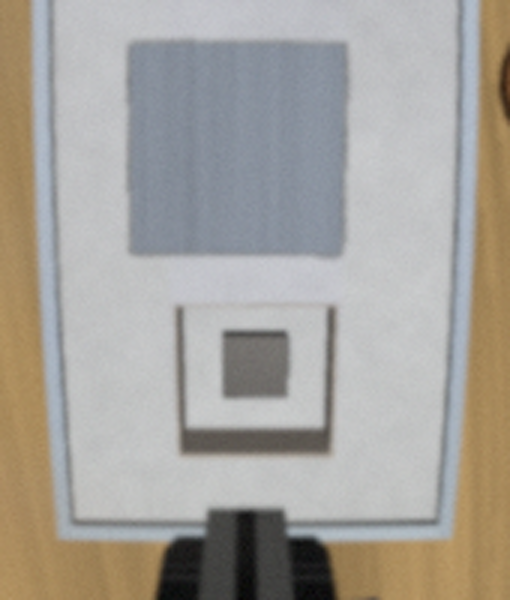

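View pics/t1.png

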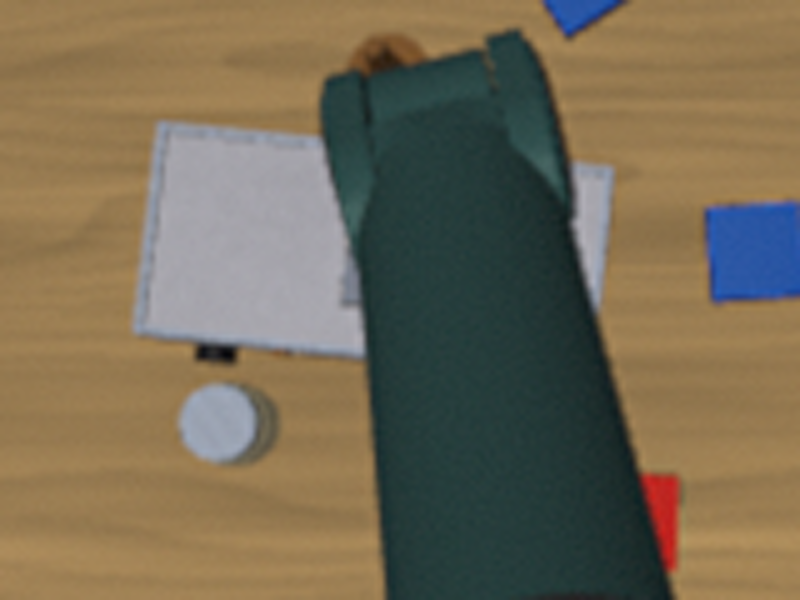

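```bash
python3 -m jog '[[[0,-0.35,2.5],0,1],[[0,-0.35,5],0,1],[[0,-0.35,7.5],0,1],[[0,-0.35,9.5],0,1],[[0,-0.35,10.8],0,1],[[0,-0.35,11.6],0,1],[[0,-0.35,11.6],0,1]]'
python3 - <<'E'
from h import *
from station import env
o=env.observe();print(w2u(o['eef_pos']),o['eef_pos'],o['contact_force'])
c=env.camera("wrist");cv2.imwrite("pics/w2.png",c["image"][:,:,::-1])
c=env.camera("scene");cv2.imwrite("pics/s2.png",cv2.resize(c["image"][160:280,220:380,::-1],None,fx=5,fy=5,interpolation=cv2.INTER_CUBIC))
E
```

```text
time_s: 3.05
eef_pos: [0.5105, -0.0432, 0.0838]
ee_rot: [-3.141, 0.0, 1.455]
contact_force: [-0.3, -0.0, -0.1]
grip_width: -0.002
[-0.0057349  -0.08285792] [ 0.51054034 -0.04319781  0.0837715 ] [-0.32425098 -0.02706876 -0.07792138]
```

View pics/w2.png

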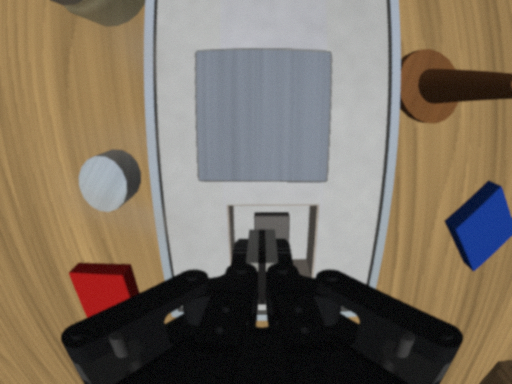

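View pics/s2.png

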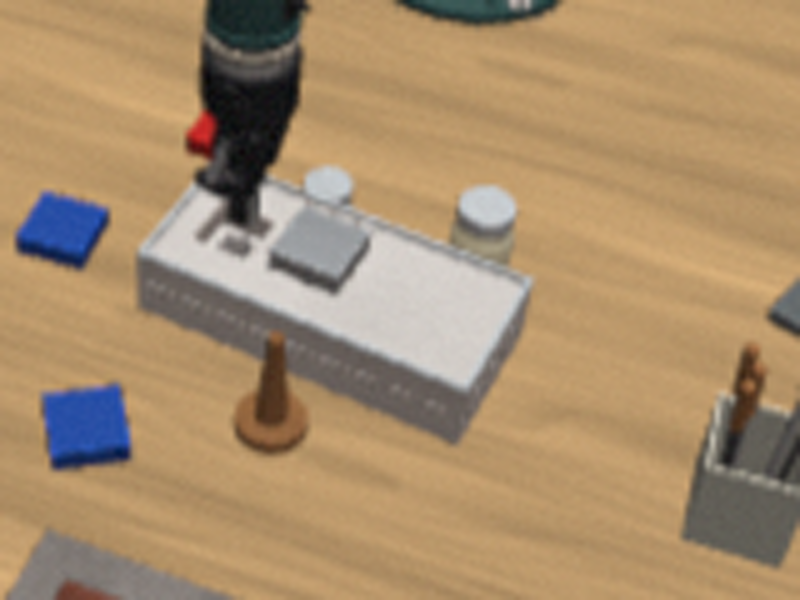

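The tips sit low behind the block, in line with it: the block is centred at u≈262 and the tips are at (262,240). The push starts now.

```bash
python3 -m jog '[[[0.8,0,0],0,1],[[1.6,0,0],0,1],[[2.4,0,0],0,1],[[3.2,0,0],0,1],[[4,0,0],0,1],[[4.8,0,0],0,1],[[5.6,0,0],0,1],[[6.4,0,0],0,1],[[7.2,0,0],0,1],[[8,0,0],0,1]]'
python3 - <<'E'
from h import *
from station import env
o=env.observe();print(w2u(o['eef_pos']),o['eef_pos'],o['contact_force'])
c=env.camera("wrist");cv2.imwrite("pics/w3.png",c["image"][:,:,::-1])
E
```

```text
time_s: 4.4
eef_pos: [0.5191, 0.0337, 0.0841]
ee_rot: [-3.14, 0.005, 1.453]
contact_force: [-0.7, -6.9, 3.6]
grip_width: 0.001
[-0.00583781 -0.00547775] [0.51908654 0.03370904 0.08406227] [-0.67357424 -6.86567009  3.58676462]
```

View pics/w3.png

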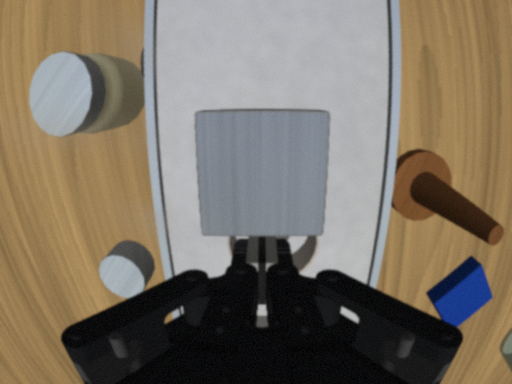

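```bash
python3 -m jog '[[[0.7,0,0],0,1],[[1.4,0,0],0,1],[[2.1,0,0],0,1],[[2.8,0,0],0,1],[[3.5,0,0],0,1],[[4.2,0,0],0,1],[[4.9,0,0],0,1],[[5.4,0,0],0,1],[[5.8,0,0],0,1]]'
python3 - <<'E'
from h import *
from station import env
o=env.observe();print(w2u(o['eef_pos']),o['eef_pos'],o['contact_force'])
c=env.camera("wrist");cv2.imwrite("pics/w4.png",c["image"][:,:,::-1])
E
```

```text
time_s: 5.58
eef_pos: [0.5257, 0.091, 0.084]
ee_rot: [-3.139, 0.005, 1.454]
contact_force: [-1.7, -7.5, 6.4]
grip_width: -0.001
[-0.00570887  0.05221413] [0.52566266 0.09102504 0.08403744] [-1.65527731 -7.5289987   6.40300636]
```

View pics/w4.png

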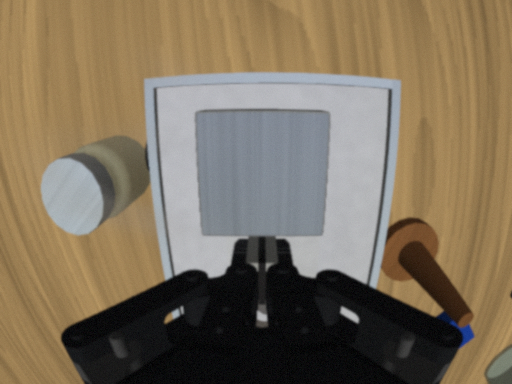

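The block is still square, with about 10 mm left to the lip (block edge at v≈110, lip inner face at v≈86).

```bash
python3 -m jog '[[[0.4,0,0],0,1],[[0.7,0,0],0,1],[[0.9,0,0],0,1]]'; python3 -m jog '[[[0.15,0,0],0,1],[[0.15,0,0],0,1]]'
python3 - <<'E'
from h import *
from station import env
o=env.observe();print(w2u(o['eef_pos']),o['eef_pos'],o['contact_force'])
c=env.camera("wrist");cv2.imwrite("pics/w5.png",c["image"][:,:,::-1])
E
```

```text
time_s: 6.0
eef_pos: [0.5267, 0.0997, 0.084]
ee_rot: [-3.139, 0.005, 1.453]
contact_force: [-0.6, -7.6, 5.8]
grip_width: 0.003
time_s: 6.25
eef_pos: [0.5269, 0.1014, 0.084]
ee_rot: [-3.14, 0.005, 1.453]
contact_force: [-0.3, -6.7, 6.0]
grip_width: 0.005
[-0.00568552  0.06268461] [0.52685611 0.10142731 0.08401529] [-0.26575198 -6.69275313  6.04300324]
```

View pics/w5.png

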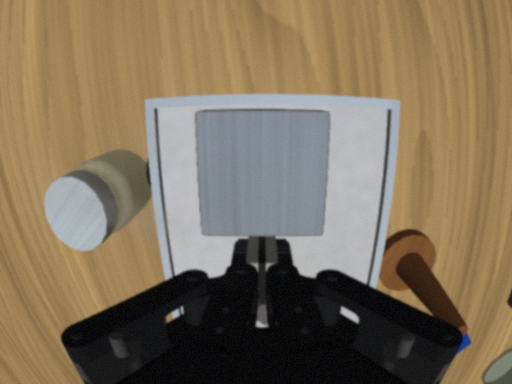

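A very thin strip of tray is left between the block edge (v≈110) and the lip face (v≈108). I'll nudge in small steps until the force rises.

```bash
python3 -m jog '[[[0.1,0,0],0,1],[[0.2,0,0],0,1]]'; python3 -m jog '[[[0.1,0,0],0,1],[[0.1,0,0],0,1]]'
python3 - <<'E'
from h import *
from station import env
o=env.observe();print(w2u(o['eef_pos']),o['contact_force'])
E
```

```text
time_s: 6.55
eef_pos: [0.527, 0.1029, 0.084]
ee_rot: [-3.139, 0.006, 1.453]
contact_force: [-0.7, -7.2, 6.9]
grip_width: 0.002
time_s: 6.8
eef_pos: [0.5271, 0.1036, 0.084]
ee_rot: [-3.139, 0.006, 1.453]
contact_force: [-0.8, -7.6, 6.1]
grip_width: 0.002
[-0.00568264  0.06488524] [-0.77259105 -7.56257369  6.09123678]
```

```bash
python3 -m jog '[[[0.1,0,0],0,1],[[0.1,0,0],0,1]]';python3 -m jog '[[[0.1,0,0],0,1],[[0.1,0,0],0,1]]'
python3 - <<'E'
from h import *
from station import env
o=env.observe();print(w2u(o['eef_pos']),o['contact_force'])
c=env.camera("wrist");cv2.imwrite("pics/w6.png",cv2.resize(c["image"][80:260,130:420,::-1],None,fx=2.7,fy=2.7,interpolation=cv2.INTER_CUBIC))
E
```

```text
time_s: 7.05
eef_pos: [0.5271, 0.1037, 0.084]
ee_rot: [-3.139, 0.008, 1.452]
contact_force: [-0.7, -9.3, 7.0]
grip_width: 0.001
time_s: 7.3
eef_pos: [0.5271, 0.1037, 0.084]
ee_rot: [-3.138, 0.009, 1.452]
contact_force: [-1.1, -10.7, 7.4]
grip_width: 0.001
[-0.00572105  0.06496024] [ -1.13787231 -10.72409284   7.38274891]
```

View pics/w6.png

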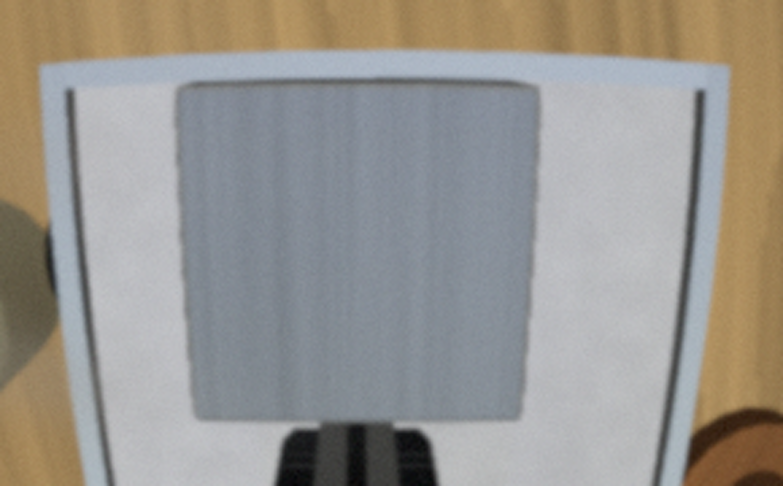

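The tool has stalled at unit y 0.065 and the push force is rising (7 to 10.7 N), so the block is square against the lip. I'll back off, rise and look at the round well.

```bash
python3 -m jog '[[[-0.6,0,0],0,1],[[-2,0,0],0,1],[[-3.5,0,-2],0,1],[[-5.5,0,-5],0,1],[[-8,0,-8],0,1],[[-10.5,0,-10],0,1],[[-12.5,0,-11],0,1],[[-13.5,0,-11],0,1],[[-13.5,0,-11],0,1],[[-13.5,0,-11],0,1]]'
python3 - <<'E'
from h import *
from station import env
o=env.observe();print(w2u(o['eef_pos']),o)
c=env.camera("wrist");cv2.imwrite("pics/w7.png",c["image"][:,:,::-1])
np.savez("w7.npz",**c,eef_pos=o['eef_pos'],ee_rot=o['ee_rot'])
E
```

```text
time_s: 8.6
eef_pos: [0.5126, -0.0234, 0.1933]
ee_rot: [-3.141, -0.001, 1.457]
contact_force: [-0.7, 1.0, 0.7]
grip_width: -0.0
[-0.0059144  -0.06292901] {'time_s': 8.6, 'joints': array([ 0.20152826,  0.42277249, -0.31683349,  2.11863104,  0.21678544,
        0.63106787, -0.37858644]), 'qd': array([-0.00689187,  0.00121808, -0.00222785, -0.00407771,  0.00264718,
        0.00258108,  0.00023802]), 'joint_efforts': array([ 4.56920536e-01, -3.93730617e+01, -1.84643168e+00, -1.41016674e+01,
        2.09016341e-02,  1.28224818e-02, -6.18471768e-04]), 'eef_pos': array([ 0.51258933, -0.0233737 ,  0.19327722]), 'ee_rot': array([-3.14057060e+00, -7.41399623e-04,  1.45732653e+00]), 'contact_force': array([-0.66592153,  1.03434931,  0.68047519]), 'torque': array([0.00778204, 0.03165617, 0.02297599]), 'grip_width': -0.00027613846111392465}
```

View pics/w7.png

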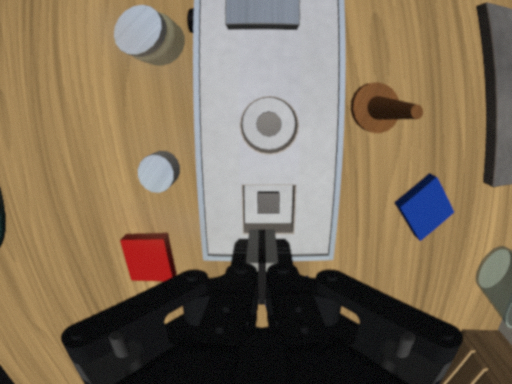

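The round well is now clear, with its mouth centred at about (269,124) and the grey key inside at (268,124). The block sits at the lip (top centre).

```bash
cat >> h.py <<'E'
def keyc(im,box,lo,hi):
    x0,y0,x1,y1=box;g=cv2.GaussianBlur(cv2.cvtColor(im,cv2.COLOR_RGB2GRAY),(3,3),0)[y0:y1,x0:x1]
    m=((g>lo)&(g<hi)).astype(np.uint8);n,l,st,ce=cv2.connectedComponentsWithStats(m)
    return [(tuple((ce[i]+[x0,y0]).round(2)),st[i].tolist()) for i in range(1,n) if st[i][4]>60]
E
python3 - <<'E'
from h import *
d=dict(np.load("w7.npz"));im=d["image"]
g=cv2.cvtColor(im,cv2.COLOR_RGB2GRAY);print(g[124,235:305:2]);print(g[90:160:2,268])
print(keyc(im,(250,105,288,143),100,165))
cv2.imwrite("pics/w7z.png",cv2.resize(im[90:160,230:310,::-1],None,fx=7,fy=7,interpolation=cv2.INTER_CUBIC))
E
```

```text
[188 191 170 119 158 186 186 186 184 185 168 128 124 125 125 124 125 125
 123 123 120 121 122 152 189 190 186 187 191 180 106 113 178 188 188]
[189 187 184 160 176 188 187 188 191 189 174 125 131 128 128 128 125 124
 125 125 120 121 123 145 185 191 189 189 190 169 108 106 173 191 193]
[((np.float64(268.34), np.float64(123.67)), [6, 6, 26, 26, 538])]
```

View pics/w7z.png

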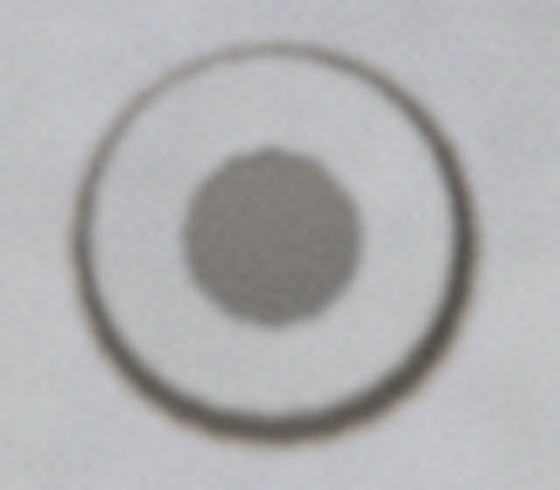

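Run:
```python
from h import *
from station import env
d=dict(np.load("w7.npz"))
k=wray(d,d,268.34,123.67,.042);m=wray(d,d,268.85,124.35,.06)
e=[wray(d,d,u,124.35,.06) for u in (239.9,297.8)];print("mouth diam",np.linalg.norm(e[0]-e[1]))
e=[wray(d,d,u,123.7,.042) for u in (256,281)];print("key diam",np.linalg.norm(e[0]-e[1]))
print("key",k,w2u(k),"mouth",m,w2u(m),"nominal",u2w(0,-.01))
c=env.camera("wrist")
delta(env,[k[0],k[1],.14],1.459)
```

```text
mouth diam 0.05045213782486831
key diam 0.02322912069508204
key [0.52462438 0.02976172 0.042     ] [ 0.00010651 -0.0087814 ] mouth [0.52477679 0.03050183 0.06      ] [ 0.00017524 -0.00802889] nominal [0.52438234 0.02856265]
t 8.7 shift cm [5.4  0.59 5.34] dyaw world 0.001 (turn = minus that) j [ 0.2   0.42 -0.32  2.12  0.22  0.63 -0.38]
```

```bash
python3 -m jog '[[[1,0.3,1],0,1],[[2,0.5,2],0,1],[[2.5,0.6,2.5],0,1],[[2.5,0.6,2.5],0,1],[[2.5,0.6,2.5],0,1]]'
python3 - <<'E'
from h import *
from station import env
o=env.observe();c=env.camera("wrist");im=c["image"]
cv2.imwrite("pics/w8.png",im[:,:,::-1]);np.savez("w8.npz",**c,eef_pos=o['eef_pos'],ee_rot=o['ee_rot'])
d=dict(np.load("w7.npz"));c2=dict(np.load("w8.npz"))
K=keyc(im,(235,125,300,205),95,165);print(K)
for p,_ in K:
  a0,a1=wray(d,d,268.34,123.67,0.1),wray(d,d,268.34,123.67,0.);b0,b1=wray(c2,c2,*p,.1),wray(c2,c2,*p,0.)
  A=np.c_[a1-a0,-(b1-b0)];s=np.linalg.lstsq(A,b0-a0,rcond=None)[0];P,Q=a0+s[0]*(a1-a0),b0+s[1]*(b1-b0);print("tri",P,Q,w2u((P+Q)/2))
  print(wray(c2,c2,*p,.042),w2u(wray(c2,c2,*p,.042)))
E
```

```text
time_s: 9.32
eef_pos: [0.5216, -0.0005, 0.1689]
ee_rot: [-3.142, 0.0, 1.456]
contact_force: [-0.6, -0.4, 1.0]
grip_width: 0.001
[((np.float64(261.31), np.float64(152.37)), [13, 13, 28, 29, 651]), ((np.float64(268.13), np.float64(171.17)), [0, 15, 59, 48, 420])]
tri [0.5247021  0.02927858 0.03570742] [0.52467337 0.02928873 0.03570629] [ 0.0002229  -0.00924938]
[0.52480907 0.03037579 0.042     ] [ 0.00022141 -0.00815053]
tri [0.5234234  0.03722671 0.13922701] [0.52937326 0.0365715  0.13935081] [ 0.00107163 -0.00149046]
[0.52881591 0.01311599 0.042     ] [ 0.0061322  -0.02485436]
```

View pics/w8.png

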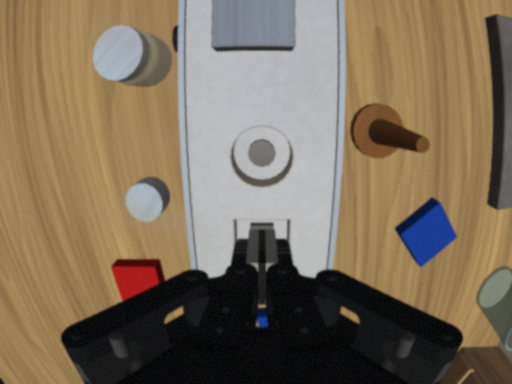

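Run:
```python
from h import *
from station import env
delta(env,[.5246,.0293,.09],1.459)
```

```text
t 9.375 shift cm [ 3.01 -0.06  7.9 ] dyaw world 0.004 (turn = minus that) j [ 0.14  0.47 -0.3   2.12  0.24  0.59 -0.45]
```

```bash
python3 -m jog '[[[1.5,0,1],0,1],[[3,-0.05,2.5],0,1],[[3,-0.05,5],0,1],[[3,-0.05,7],0,1],[[3,-0.05,7.9],0,1],[[3,-0.05,7.9],0,1],[[3,-0.05,7.9],0,1]]'
python3 - <<'E'
from h import *
from station import env
delta(env,[.5246,.0293,.06],1.459)
print(env.observe()['contact_force'])
c=env.camera("wrist");cv2.imwrite("pics/w9.png",cv2.resize(c["image"][150:300,180:350,::-1],None,fx=4,fy=4,interpolation=cv2.INTER_CUBIC))
c=env.camera("scene");cv2.imwrite("pics/s9.png",cv2.resize(c["image"][160:280,220:380,::-1],None,fx=5,fy=5,interpolation=cv2.INTER_CUBIC))
E
```

```text
time_s: 10.25
eef_pos: [0.5251, 0.0298, 0.0904]
ee_rot: [3.14, -0.0, 1.456]
contact_force: [0.1, -0.4, 0.1]
grip_width: -0.001
t 10.25 shift cm [-0.05 -0.05  3.04] dyaw world 0.003 (turn = minus that) j [ 0.02  0.6  -0.22  2.15  0.31  0.42 -0.57]
[ 0.06083488 -0.40827948  0.05040338]
```

View pics/w9.png

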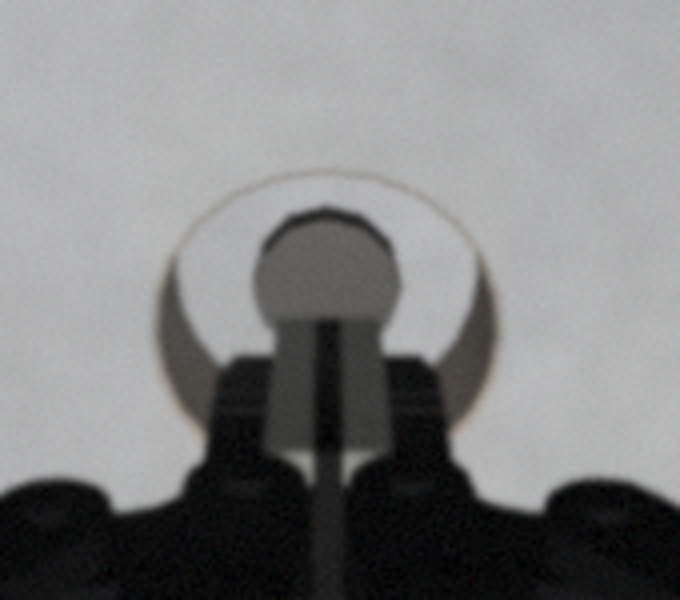

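View pics/s9.png

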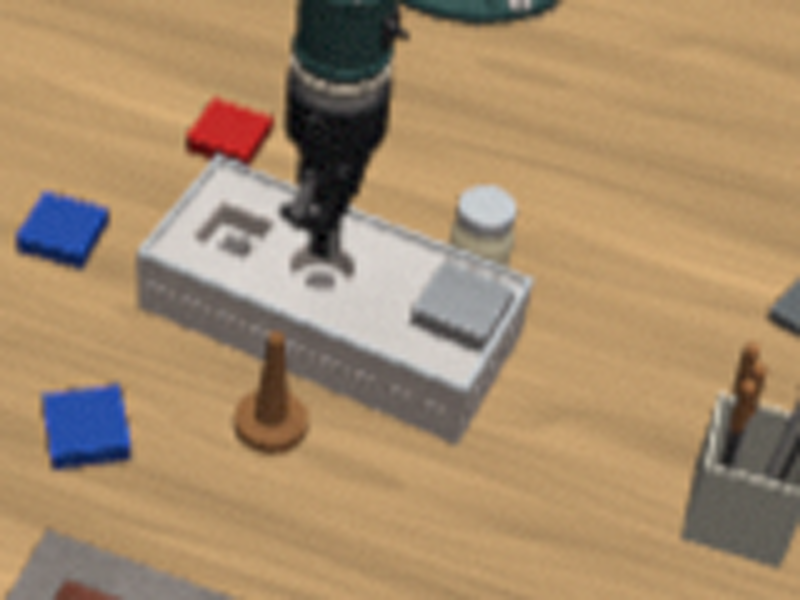

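```bash
python3 -m jog '[[[-0.05,-0.05,0.8],0,1],[[-0.05,-0.05,1.6],0,1],[[-0.05,-0.05,2.4],0,1],[[-0.05,-0.05,2.8],0,1],[[-0.05,-0.05,2.8],0,1]]'; python3 -m jog '[[[0,0,0.2],0,1],[[0,0,0.4],0,1],[[0,0,0.4],0,1]]'; python3 -m jog '[[[0,0,0.2],0,1],[[0,0,0.4],0,1],[[0,0,0.4],0,1]]'
```

```text
time_s: 10.98
eef_pos: [0.5237, 0.0291, 0.0614]
ee_rot: [-3.141, 0.0, 1.456]
contact_force: [-0.5, 0.0, 0.2]
grip_width: 0.004
time_s: 11.35
eef_pos: [0.5242, 0.0291, 0.058]
ee_rot: [3.141, -0.0, 1.456]
contact_force: [-0.1, 0.1, 1.0]
grip_width: -0.001
time_s: 11.72
eef_pos: [0.5243, 0.0291, 0.054]
ee_rot: [3.141, -0.0, 1.456]
contact_force: [-0.5, -0.3, 4.8]
grip_width: 0.002
```

Contact starts near TCP z 0.058, and the force is 4.8 N at 0.054, near the bottom of travel as expected. I'll press on to the hard stop and hold.

```bash
python3 -m jog '[[[0,0,0.2],0,1],[[0,0,0.3],0,1],[[0,0,0.3],0,1]]'; python3 -m jog '[[[0,0,0.2],0,1],[[0,0,0.3],0,1],[[0,0,0.3],0,1]]'
```

```text
time_s: 12.1
eef_pos: [0.5243, 0.0291, 0.0528]
ee_rot: [3.14, 0.001, 1.456]
contact_force: [-3.5, 0.3, 22.6]
grip_width: -0.0
time_s: 12.48
eef_pos: [0.5243, 0.0291, 0.0523]
ee_rot: [3.139, 0.002, 1.456]
contact_force: [-7.4, -0.4, 46.3]
grip_width: 0.003
```

Hard stop reached: the force jumped to 46 N with z stalled at 0.0525. I'll ease the force and hold.

```bash
python3 -m jog '[[[0,0,-0.3],0,1],[[0,0,-0.3],0,1],[[0,0,-0.3],0,1],[[0,0,-0.3],0,1],[[0,0,-0.3],0,1],[[0,0,-0.3],0,1],[[0,0,-0.3],0,1],[[0,0,-0.3],0,1]]'
python3 - <<'E'
from h import *
from station import env
c=env.camera("wrist");cv2.imwrite("pics/w10.png",c["image"][:,:,::-1])
E
```

```text
time_s: 13.48
eef_pos: [0.5243, 0.0291, 0.0528]
ee_rot: [3.14, 0.001, 1.456]
contact_force: [-2.7, -0.5, 21.0]
grip_width: -0.0
```

View pics/w10.png

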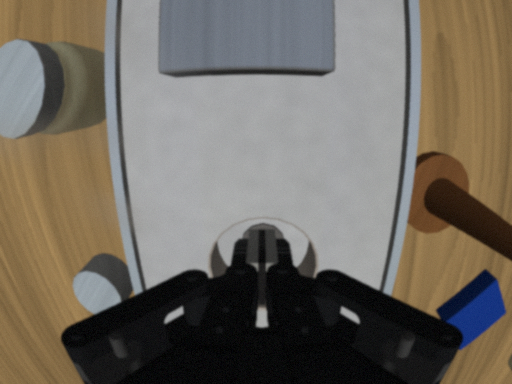

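The fingers stand in the well clear of its walls, with tips on the key at (262,232). The key has been held on the stop for about 1.4 s and the block hasn't moved. I'll release straight up and check.

```bash
python3 -m jog '[[[0,0,-0.5],0,1],[[0,0,-1.5],0,1],[[0,0,-4],0,1],[[0,0,-7],0,1],[[0,0,-10],0,1],[[0,0,-12],0,1]]'; python3 -m jog '[[[-2,0,-1],0,1],[[-5,0,-2],0,1],[[-7,0,-2.5],0,1],[[-8,0,-3],0,1],[[-8,0,-3],0,1],[[-8,0,-3],0,1],[[-8,0,-3],0,1]]'
python3 - <<'E'
from h import *
from station import env
o=env.observe();c=env.camera("wrist");im=c["image"];cv2.imwrite("pics/w11.png",im[:,:,::-1])
cv2.imwrite("pics/w11z.png",cv2.resize(im[90:210,210:330,::-1],None,fx=5,fy=5,interpolation=cv2.INTER_CUBIC))
np.savez("w11.npz",**c,eef_pos=o['eef_pos'],ee_rot=o['ee_rot'])
t=env.camera("top");cv2.imwrite("pics/t11.png",cv2.resize(t["image"][100:280,60:460,::-1],None,fx=2,fy=2,interpolation=cv2.INTER_CUBIC));np.savez("t11.npz",**t)
t=env.camera("scene");cv2.imwrite("pics/s11.png",t["image"][:,:,::-1])
E
```

```text
time_s: 14.28
eef_pos: [0.5239, 0.0289, 0.172]
ee_rot: [3.141, -0.0, 1.456]
contact_force: [0.1, -0.1, 0.3]
grip_width: 0.0
time_s: 15.15
eef_pos: [0.5148, -0.0493, 0.2006]
ee_rot: [-3.141, -0.0, 1.458]
contact_force: [0.8, 0.7, 0.6]
grip_width: 0.002
```

View pics/w11.png

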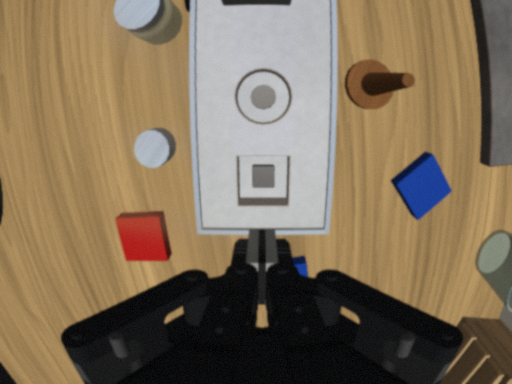

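View pics/t11.png

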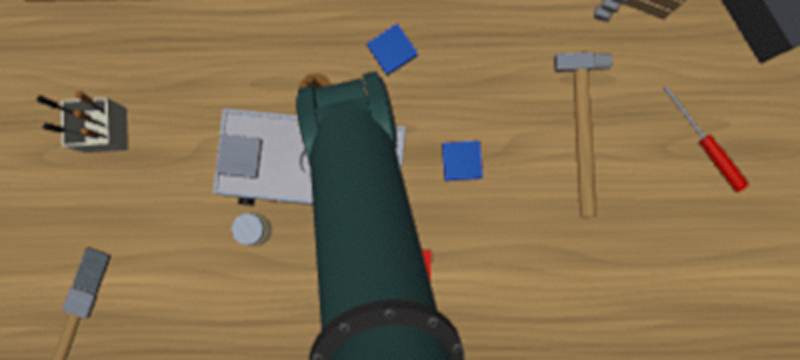

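View pics/s11.png

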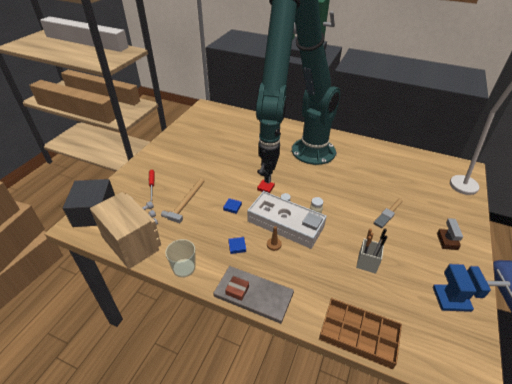

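The wrist view shows both keys, round at (263,97) and square at (263,176). The top view shows the block against the left end lip and the bystanders in place. A depth check of both keys and the block comes next.

Run:
```python
from h import *
from scipy.spatial.transform import Rotation as Ro
d=dict(np.load("w11.npz"));w7=dict(np.load("w7.npz"))
def zat(d,u,v):
    K=d["camera_matrix"];q=np.array([u-K[0,2],v-K[1,2]])/K[0,0];r=np.hypot(*q)
    zr=np.median(d["range_z"][v-3:v+4,u-3:u+4]); k=np.array([*(np.tan(r)*q/r),1])*zr
    T=d["tool_from_camera"];return Ro.from_euler('xyz',d['ee_rot']).apply(T[:3,:3]@k+T[:3,3])+d['eef_pos']
for n,p in dict(reset=(263,97),stop=(263,176),tray=(263,140)).items(): print(n,zat(d,*p).round(4))
for n,p in dict(reset7=(268,124),stop7=(268,203),tray7=(268,165)).items(): print(n,zat(w7,*p).round(4))
t=dict(np.load("t11.npz"))
B=[(224.5,134.5),(261,137),(258,177.5),(218.5,174.5)]
Q=np.array([ray(t,60+x/2-.25,100+y/2-.25,.08) for x,y in B]);print("block",w2u(Q.mean(0)),fitrect(Q))
print("block z",dep(t,179,178))
```

```text
reset [0.5248 0.0292 0.0423]
stop [ 0.5162 -0.0474  0.0426]
tray [ 0.5204 -0.0095  0.0605]
reset7 [0.5243 0.0295 0.0424]
stop7 [ 0.5159 -0.0474  0.0427]
tray7 [ 0.5201 -0.0054  0.0605]
block [-0.00669703  0.10110647] ((530.2871704101562, 140.3073272705078), (59.58451843261719, 61.22441482543945), 84.93500518798828)
block z [0.52965802 0.14358986 0.0759125 ]
```

Run:
```python
from station import env
env.close_job(); print(env.observe()['time_s'])
```

```text
the job is handed in; nothing more can be done
the job is handed in; nothing more can be done
```

The job is done and handed in at about 15.3 s. `close_job` gives no verdict, so the results below are my own checks.

- **Block:** I pushed it along the tray with the closed fingertips until it stalled against the +y lip, with the push force rising from about 7 to 10.7 N. It still looked flat and square afterwards. The top camera put its centre at unit y ≈ 0.101 m, against 0.105 m when square to the lip and the 0.088 m needed. The 4 mm difference comes from corners read by eye at low resolution.
- **Reset key:** I pressed it to its hard stop for about 1.4 s. The force peaked at 46 N through the fingertips, and I then held it at 21 N.
- **Keys after release:** wrist depth puts both key tops about 18 mm below the tray, the same as before the press, so both are up. The stop key was never touched.
- **Bystanders:** the ones I could see in the final pictures look unmoved. I compared them by eye and didn't measure them.
- **Arm:** it ended clear of everything.

**Disagreements:** triangulating the reset key from two nearby wrist views gave a height of 0.036 m, against 0.042 m from depth and from the text. I put this down to the short distance between the views and used 0.042 m, which the contact force bore out. The top depth camera also read the parked block's top at 0.076 m where 0.080 m was expected; the block looked flat in the pictures, so I did not pursue it.

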